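# Set the shower selector and snap the cold-tap cap home

## Task

Turn the shower selector until its yellow pointer line clicks in at the blue mark. Then take the ivory cap with the blue spot, put it over the bare brass stud of the tap and push it straight down until it snaps over the catches, then keep pushing so that it squeezes the black rubber seal firmly (about 10 N). Finish like that, the gripper still pressing the snapped-on cap down, with the selector left on blue and none of the other things pushed away or knocked over.

Things in the scene. Friction and masses are not known exactly. Their poses are not given: they have to be found in the camera images.
- selector (a joint): turn of the shower selector in rad, growing clockwise seen from above. It clicks into three positions: 0 (pointer at the red mark), 0.7 (white mark) and 1.4 (blue mark); end stops 0.08 beyond the outer two. Between positions it resists with up to about 0.1 N m and, let go, falls into the nearest one
- selector_grip (a point): grip point of the selector, on its vertical axis, 44 mm above the worktop. Its frame turns with the knob: the knob is a dark steel bar, 44 mm long along this x and 12 mm wide along this y, from 22 to 52 mm above the worktop, on a steel disc of 44 mm diameter (14 to 22 mm high); the yellow pointer line is on the bar's top, on the half towards this -x
- blue_mark (a point): centre of the blue dot on the rim of the diverter's round aluminium base (72 mm diameter, 14 mm high, fixed), 29.5 mm from the selector's axis; the white dot is 0.7 rad and the red dot 1.4 rad further round, counter-clockwise from above
- blue_cap: loose ivory snap cap, twelve-sided, 40 mm across flats, 32 mm high, about 50 g, a blue disc of 24 mm on its top. Origin: centre of its open underside, z up, flats face its x and y axes and every 30 degrees between; it stands mouth down on the worktop. Mouth 21 mm wide in a lip 3 mm thick, then a bore 27 mm wide up to 22 mm from the mouth
- tap: fixed tap. Origin: centre of its foot on the worktop, z up. Aluminium foot of 60 mm diameter, column of 34 mm, on it the black rubber seal (34 mm diameter, top 40 mm above the worktop), through it the brass stud: 17 mm diameter, tapered to 10 mm over its last 5 mm, up to 57 mm; four sprung steel catch balls stand out of it at 48 mm, 25 mm across
- stud_top (a point): tip of the tap's brass stud, on its axis, 57 mm above the worktop. A cap lowered over the stud meets the catch balls when its underside is about 52 mm above the worktop, needs roughly 10 to 16 N to pass them, then the force drops and it snaps down onto the seal (underside at 40 mm)
- seal: black rubber seal ring of the tap, under the cap; origin on the tap's axis at its underside, 36 mm above the worktop. It gives about 1 mm for each 5 N of push, at most 3 mm
- red_cap: bystander: loose ivory cap like the other, but with a red disc on top and a closed underside; 40 mm wide, 32 mm high; origin at the centre of its underside
- cream_jar: bystander: loose white jar with a green lid, 48 mm diameter, 42 mm high; origin at the centre of its underside
- soap_dish: bystander: white dish 120 x 85 mm with a pale green soap on it, 34 mm high; origin at the centre of its underside
- tumbler: bystander: blue ceramic tumbler, 72 mm diameter, 100 mm high; origin at the centre of its underside
- mouthwash: bystander: amber bottle, 60 mm diameter, 170 mm high; origin at the centre of its underside
- lotion: bystander: pink bottle with a white cap, 64 mm diameter, 150 mm high; origin at the centre of its underside
- hairbrush: bystander: wooden brush 200 mm long, lying along its x, black bristles up; origin at the middle of its underside
There are look-alikes about, which are no part of the job. What is shaped like the part that bears selector but purple is not meant.

How it is judged:
On the way, in this order (a step that is already met when the one before it is completed fails the run):
1. the selector is turned to the blue mark (value of joint selector between 1.27 and 1.5 rad), for 0.2 s.
2. the blue-spot cap is snapped over the stud's catches (z of blue_cap in the frame of tap between 0.033 and 0.0415 m and horizontal distance between blue_cap and tap below 0.004 m and angle between blue_cap's own z axis and vertical below 0.12 rad), for 0.1 s.
At the end, for the whole second after the job is handed in: Selector in its blue position (1.4 rad within 0.13); blue-spot cap upright on the stud, within 4 mm of its axis, its underside at most 41.5 mm above the tap's foot; fingers on the cap, which is pressed on the seal with over 5 N through the last second (all of step 1 and all of step 2 and contact force between blue_cap and seal above 5 N and contact force between the fingers and blue_cap above 4 N); the arm keeps its last pose, push and grip.
It fails at once if one of the other loose things is moved more than 40 mm (distance of any of red_cap, cream_jar, soap_dish, tumbler, mouthwash, lotion, hairbrush from where it was at the start of the episode above 0.04 m).
It fails at once if a standing bystander is tipped over (angle between any of red_cap, cream_jar, soap_dish, tumbler, mouthwash, lotion's own z axis and vertical above 0.6 rad).
It also fails if it takes over 64 s, if anything falls off the work surface, if the arm or the gripper's body presses on something with over 40 N, if the wrist force passes 120 N, or if a joint passes its speed limit or range.

## Robot

A 6-joint arm with a two-finger parallel gripper is mounted at the origin on the work surface. World frame = base frame: x ahead of the robot, y to its left, z up, the work surface at z = 0. Lengths are in m, angles in rad, forces in N, time in s.
With the tool pointing down it reaches from about 0.35 to 0.975 m from the base axis. Payload 4.9 kg.
Tool frame: the origin (TCP) lies on the centre line of the jaws, within the pads' length; the fingertips stand manip.tip_reach ahead of it and the grasp point (between the pads) is the TCP (manip.tip_reach is the distance from the TCP to the fingertips, in m); z points along the fingers, y is the line along which they close (so a half turn about z gives the same grasp; the last joint's range is limited). The gripper opens to 85 mm and grips with 20 to 120 N. Pads are 22 mm wide; open, the fingers measure 114 mm over their backs; the gripper's body (76 mm by 85 mm) begins 54 mm behind the grasp point. The pads swing forward as they close: fully open they stand 13 mm farther back than shut.
Start: joints at [0.983, 0.053, 1.613, -0, 1.476, -0.119], TCP at [0.282, 0.558, 0.25] pointing down, gripper open.
Joint ranges: [-3.01, 3.01], [-1.01, 2.22], [0.06, 2.58], [-1.02, 4.17], [0.09, 2.62], [-3.14, 3.14]. Speed limits (rad/s): [2.57, 2.57, 3.14, 3.14, 3.14, 3.14].

## Interface

Orientations are given as a unit quaternion [w, x, y, z].
In Python, from plant import manip gives the robot as it stands. The module is installed in compiled form; this text tells all that it offers.
- The arm moves only by the tool move_arm, never from a script. Its argument "rows" is a list of rows, each a list of 7 numbers: the shift along the tool's x, y, z in cm, then the turn, a rotation vector about the tool's x, y, z in degrees, then the opening, from -1 (shut) to 1 (fully open). In form: [[tx, ty, tz, ax, ay, az, jaw], ...]. A call has 1 to 20 rows; each row shifts and turns the commanded pose from where the row before left it, along the tool's axes as they then stand; what a row does not reach is not made up. A row lasts 1/12 s, in which the tool goes at most 41.7 mm and 7.16 degrees, less where a joint would pass 70% of its speed; a pose out of reach is approached as far as the arm can. A call is refused whole if a number of a shift passes 4.17 or a number of a turn 7.16, either way. A call with a gripper value outside its range is refused whole. The fingers move at their own pace and stop on an object; the grip force is fixed at half the most. Time passes only in rows, so rows that do not move let the fingers close. It gives the time, the measured TCP pose, the force, the opening and the grip force at its end, in the units of the state.
- manip.state(): the state, without advancing time (a new reading comes with each control period).
- manip.grab_frame(name): name is "side" or "top" or "wrist"; returns a dict with "img" (384x512x3 uint8, blue, green, red), "mtx" (3x3 intrinsics, pixels), "R" (3x3) and "t" (3): a world point X has camera coordinates R X + t. Camera axes: x right, y down, z forward; pixel columns grow to the right and rows downward; lengths in m; the calibration is good to about 2 mm. The wrist camera is an equidistant fisheye: a pixel r from the principal point sees the ray r / f radians off the axis. A picture is of the moment at which its call begins. There is no depth.
- manip.job_done(): hands the job in; it is judged then, once.
The state is a dict: "time": time; "joint_pos": joint angles; "joint_vel": joint speeds; "joint_efforts": joint torques, N m; "tool_pos": TCP position; "tool_rot": TCP orientation; "contact_force": force on the tool from outside, world axes, zero at the start; "ft_torque": the same for the moment, N m; "gripper_width": opening from 0.0 (shut) to 1.0 (fully open); "grasp_force": force on a finger pad.
Only numpy, scipy, OpenCV 4.12 (cv2) and the standard library are available. Lean on these libraries where they do the work, as an engineer would, in place of code of your own. Each camera call takes 0.05 s, during which the arm holds its last target. There are 200 camera calls.

## Working session

There is one attempt and no reset: what is moved stays moved. The work goes in short steps, Python scripts to look and compute and a tool call to move; the robot and the scene stay as the last step left them, time stands still between calls to the robot, and variables do not carry over. Pictures are saved under pics/ and viewed, at most 10 in all, crops included, and the job is handed in when it is done.

Besides the shell and the picture viewer there is one more tool, called after "Request:" by a JSON object that holds its "fn" and its "kwargs", one argument or row to a line. move_arm: Moves the arm, as the interface text tells. Its arguments: {"type":"object","properties":{"rows":{"type":"array","items":{"type":"array","items":{"type":"number"}}}},"required":["rows"]}

```bash
mkdir -p pics; cat > h.py <<'E'
import numpy as np, cv2
from plant import manip
def grab(n,f=None):
    d=manip.grab_frame(n)
    if f: cv2.imwrite('pics/'+f,d['img'])
    np.savez(''+n+'.npz',**d)
    return d
def ray(d,u,v,fish=False):
    K=d['mtx'];a=(u-K[0,2])/K[0,0];b=(v-K[1,2])/K[1,1]
    if fish:
        r=np.hypot(a,b);s=np.sin(r)/max(r,1e-9);c=np.array([a*s,b*s,np.cos(r)])
    else: c=np.array([a,b,1.])
    R=d['R'];return -R.T@d['t'],R.T@c
def at(d,u,v,z,fish=False):
    o,r=ray(d,u,v,fish);return o+r*(z-o[2])/r[2]
def proj(d,X,fish=False):
    c=d['R']@np.array(X)+d['t'];K=d['mtx']
    if fish:
        n=np.hypot(c[0],c[1]);th=np.arctan2(n,c[2]);p=c[:2]/max(n,1e-9)*th
    else: p=c[:2]/c[2]
    return np.array([K[0,0]*p[0]+K[0,2],K[1,1]*p[1]+K[1,2]])
E
python3 - <<'E'
from h import *
print(manip.state(),manip.tip_reach)
a=grab('top','top.png');b=grab('side','side.png');c=grab('wrist')
for d in(a,b,c):print(d['mtx'].tolist(),-d['R'].T@d['t'],d['R'].tolist())
E
```

```text
{'time': 0.0, 'joint_pos': array([ 9.83019634e-01,  5.33700798e-02,  1.61432985e+00, -1.70409268e-05,
        1.47597527e+00, -1.19001684e-01]), 'joint_vel': array([ 0.00092909, -0.00071568, -0.00105924, -0.00010337, -0.00141483,
        0.00018851]), 'joint_efforts': array([ 2.56943449e-04, -3.93679726e+01, -3.70179105e+01, -2.88268507e-05,
        6.82799437e-03, -1.61444422e-05]), 'tool_pos': array([0.2820445 , 0.55707724, 0.24903336]), 'tool_rot': array([-3.52405503e-04,  2.32246362e-01,  9.72656436e-01, -9.79861471e-04]), 'contact_force': array([-0.89199764,  0.35572457,  0.10327875]), 'ft_torque': array([-0.03392568, -0.01579453, -0.08560785]), 'grasp_force': 0.0, 'gripper_width': 0.9990417412587593} 0.019
[[467.3279130843892, 0.0, 248.63731017165654], [0.0, 467.3279130843892, 190.85470491676148], [0.0, 0.0, 1.0]] [0.33666416 0.01257336 1.2580111 ] [[-0.06820173858870471, -0.9976715040628341, 0.00030468751365769786], [-0.9774640849167795, 0.06675917939224893, -0.2002677574265933], [0.19978109407869724, -0.013956430341477621, -0.9797411558676313]]
[[405.2575158088097, 0.0, 258.9906037024168], [0.0, 405.2575158088097, 199.89434185911975], [0.0, 0.0, 1.0]] [ 0.41261698 -0.87256955  0.98703963] [[0.9773700833426101, -0.21148152204768406, 0.004825558957709852], [-0.14503783816437002, -0.6865549494093008, -0.7124649654138779], [0.1539861866774596, 0.6956420539860908, -0.7016910908929564]]
[[297.3186396354542, 0.0, 259.15881261904], [0.0, 297.3186396354542, 193.44450588132253], [0.0, 0.0, 1.0]] [0.20866945 0.59476496 0.37323262] [[0.4514303617245309, 0.8923023243874545, -0.0026814932418788868], [0.8453912568801235, -0.42673182694510564, 0.3212686892038164], [0.2855245196194279, -0.14729735152011222, -0.9469842865281641]]
```

View pics/top.png

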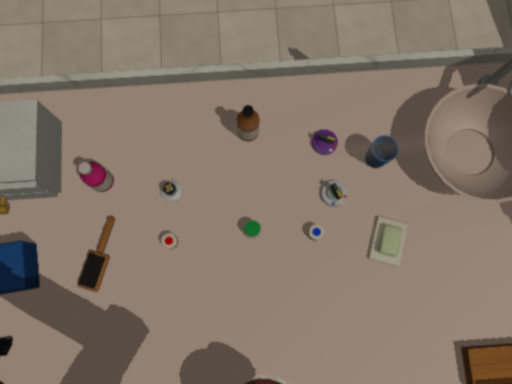

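View pics/side.png

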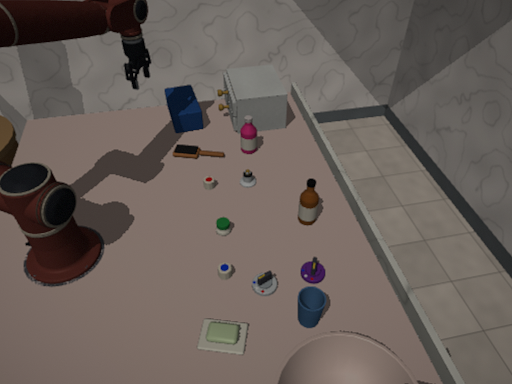

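The top view shows these candidates:
- **Selector:** aluminium base at (334,193). The purple look-alike at (325,142) is rejected.
- **Cap:** blue spot at (316,232). The red one at (169,240) and the green-lidded jar at (252,229) are rejected.
- **Tap:** (172,190).

I'll check these in a close crop.

```bash
python3 - <<'E'
from h import *
a=np.load('top.npz');b=np.load('side.npz')
I=a['img'];J=b['img']
z=lambda im,u,v,r,s:cv2.resize(im[v-r:v+r,u-r:u+r],(s,s),interpolation=cv2.INTER_CUBIC)
m=np.vstack([np.hstack([z(I,326,212,33,396),z(I,172,193,16,396)][:2]),])
n=np.hstack([z(J,264,283,16,200),z(J,225,271,12,200),z(J,248,178,14,200),z(J,209,183,12,196)])
n=cv2.resize(n,(792,200))
cv2.imwrite('pics/crop.png',np.vstack([m,n]))
def cen(d,lo,hi,box):
    h=cv2.inRange(cv2.cvtColor(d['img'],cv2.COLOR_BGR2HSV),lo,hi);u0,v0,u1,v1=box
    y,x=np.nonzero(h[v0:v1,u0:u1]);return x.mean()+u0,y.mean()+v0,len(x)
for n,d,bx in(('top',a,(308,224,325,240)),('side',b,(217,263,233,275))):
    c=cen(d,(105,120,60),(130,255,255),bx);print(n,'blue',c,at(d,c[0],c[1],.032))
for n,d,bx in(('top',a,(160,232,178,248)),('side',b,(203,176,215,188))):
    c=cen(d,(0,150,60),(8,255,255),bx);print(n,'red',c,at(d,c[0],c[1],.032))
print('tap',at(a,170,187,.057),at(b,248,173,.057))
print('sel',at(a,334,193,.014),at(b,264,284,.014))
print('jar',at(a,252,229,.042))
E
```

```text
Traceback (most recent call last):
ValueError: all the input array dimensions except for the concatenation axis must match exactly, but along dimension 0, the array at index 0 has size 200 and the array at index 3 has size 196
```

```bash
python3 - <<'E'
from h import *
a=np.load('top.npz');b=np.load('side.npz')
I=a['img'];J=b['img']
z=lambda im,u,v,r,s:cv2.resize(im[v-r:v+r,u-r:u+r],(s,s),interpolation=cv2.INTER_CUBIC)
m=np.hstack([z(I,326,212,33,396),z(I,172,193,16,396)])
n=np.hstack([z(J,264,283,16,198),z(J,225,271,12,198),z(J,248,178,14,198),z(J,209,183,12,198)])
cv2.imwrite('pics/crop.png',np.vstack([m,n]))
def cen(d,lo,hi,box):
    h=cv2.inRange(cv2.cvtColor(d['img'],cv2.COLOR_BGR2HSV),lo,hi);u0,v0,u1,v1=box
    y,x=np.nonzero(h[v0:v1,u0:u1]);return x.mean()+u0,y.mean()+v0,len(x)
for n,d,bx in(('top',a,(308,224,325,240)),('side',b,(217,263,233,275))):
    c=cen(d,(105,120,60),(130,255,255),bx);print(n,'blue',c,at(d,c[0],c[1],.032))
for n,d,bx in(('top',a,(160,232,178,248)),('side',b,(203,176,215,188))):
    c=cen(d,(0,150,60),(8,255,255),bx);print(n,'red',c,at(d,c[0],c[1],.032))
print('tap',at(a,170,187,.057),at(b,248,173,.057))
print('sel',at(a,334,193,.014),at(b,264,284,.014))
print('jar',at(a,252,229,.042))
E
```

```text
top blue (np.float64(316.06976744186045), np.float64(231.3953488372093), 43) [ 0.465952   -0.17447882  0.032     ]
side blue (np.float64(224.1025641025641), np.float64(267.12820512820514), 39) [ 0.46592016 -0.17408481  0.032     ]
top red (np.float64(168.42857142857142), np.float64(240.3265306122449), 49) [0.46895579 0.21386059 0.032     ]
side red (np.float64(208.69230769230768), np.float64(178.92307692307693), 13) [0.4702934  0.21450707 0.032     ]
tap [0.6059564  0.20089036 0.057     ] [0.60743032 0.18876096 0.057     ]
sel [ 0.56861308 -0.23593061  0.014     ] [ 0.56835813 -0.24195872  0.014     ]
jar [ 0.48255531 -0.00657604  0.042     ]
```

View pics/crop.png

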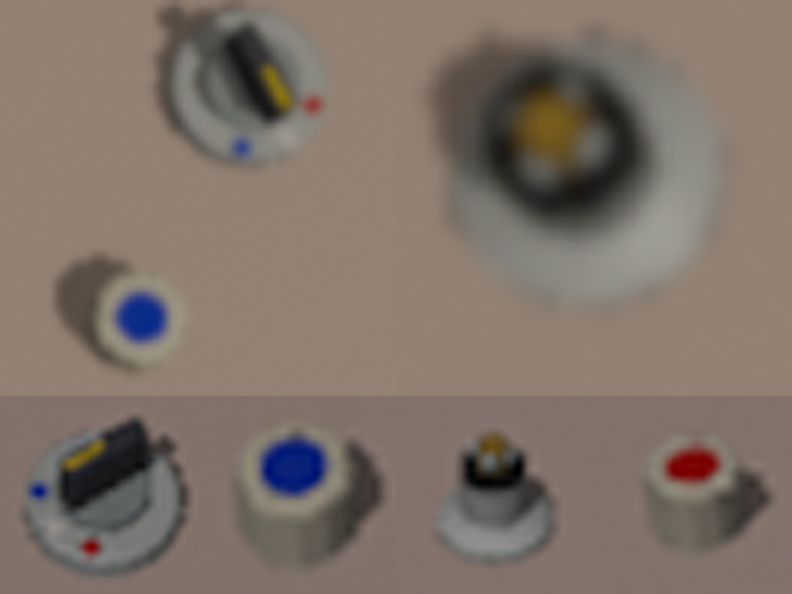

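The crop confirms the choices. Ivory cap with a blue disc is at about (316,231). The aluminium-based selector has its pointer near the white/red side (blue dot at about (333,204), red at (345,196)). The tap has a brass stud and a black seal. Next I move over to the selector.

Request:
{"fn": "move_arm", "kwargs": {
  "rows": [
    [-3,-2.8,0,0,0,0,1],
    [-3,-2.8,0,0,0,0,1],
    [-3,-2.8,0,0,0,0,1],
    [-3,-2.8,0,0,0,0,1],
    [-3,-2.8,0,0,0,0,1],
    [-3,-2.8,0,0,0,0,1],
    [-3,-2.8,0,0,0,0,1],
    [-3,-2.8,0,0,0,0,1],
    [-3,-2.8,0,0,0,0,1],
    [-3,-2.8,0,0,0,0,1],
    [-3,-2.8,0,0,0,0,1],
    [-3,-2.8,0,0,0,0,1],
    [-3,-2.8,0,0,0,0,1],
    [-3,-2.8,0,0,0,0,1],
    [-3,-2.8,0,0,0,0,1],
    [-3,-2.8,0,0,0,0,1],
    [-3,-2.8,0,0,0,0,1],
    [-3,-2.8,0,0,0,0,1],
    [-3,-2.8,0,0,0,0,1],
    [0,0,0,0,0,0,1]
  ]
}}

```text
time: 1.82
tool_pos: [0.5514, -0.1805, 0.2494]
tool_rot: [-0.0, 0.235, 0.972, -0.001]
contact_force: [-0.8, 0.1, -0.5]
gripper_width: 1.003
grasp_force: 0.0
```

```bash
python3 - <<'E'
from h import *
d=grab('wrist','w1.png');s=manip.state();print(s['time'],s['tool_pos'],s['tool_rot'],s['contact_force'])
print(proj(d,[.568,-.24,.014],True),-d['R'].T@d['t'])
E
```

```text
1.8667 [ 0.55069554 -0.17767897  0.24931644] [-8.03737319e-04  2.34440821e-01  9.72130061e-01  1.52269874e-05] [-0.0270258   0.75601253 -0.36125355]
[224.35817172 195.15231441] [ 0.47813579 -0.14236997  0.37335665]
```

View pics/w1.png

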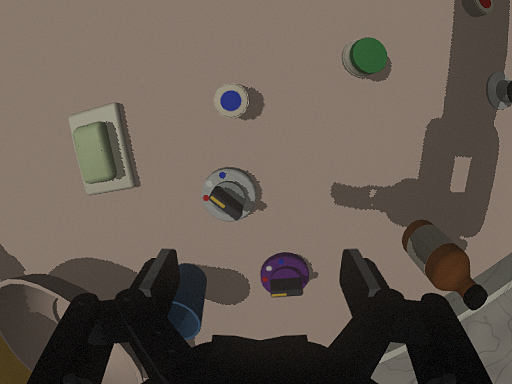

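The wrist view shows the selector at (229,194), blue dot (222,175), red dot (206,198), pointer end near (215,200). The cap is at (231,100). I'll measure these with colour masks.

```bash
python3 - <<'E'
from h import *
d=np.load('wrist.npz');I=d['img'];H=cv2.cvtColor(I,cv2.COLOR_BGR2HSV)
def cen(lo,hi,box):
    u0,v0,u1,v1=box;h=cv2.inRange(H,lo,hi)[v0:v1,u0:u1];y,x=np.nonzero(h);return x.mean()+u0,y.mean()+v0,len(x)
bx=(198,162,262,225)
bl=cen((105,100,50),(130,255,255),bx);re=cen((0,130,50),(6,255,255),bx);ye=cen((15,130,50),(35,255,255),bx)
print(bl,re,ye)
B=at(d,*bl[:2],.0145,True)[:2];Rd=at(d,*re[:2],.0145,True)[:2];Y=at(d,*ye[:2],.052,True)[:2]
m=(B+Rd)/2;v=B-Rd;n=np.array([-v[1],v[0]])/np.linalg.norm(v);h=29.5*np.cos(.7)/1000
print('B',B,'R',Rd,'Y',Y,'chord',np.linalg.norm(v),'expect',2*.0295*np.sin(.7))
for s in(1,-1):
    C=m+s*n*h
    ang=lambda p:np.degrees(np.arctan2(*(p-C)[::-1]))
    print('C',C,'blue',ang(B),'red',ang(Rd),'ptr',ang(Y),np.linalg.norm(Y-C))
c=cen((105,100,50),(130,255,255),(215,85,248,118));print('cap',c,at(d,*c[:2],.032,True))
i=cv2.resize(I[75:225,190:270],None,fx=4,fy=4,interpolation=cv2.INTER_CUBIC);cv2.imwrite('pics/w1c.png',i)
E
```

```text
(np.float64(221.8125), np.float64(174.71875), 32) (np.float64(205.6206896551724), np.float64(197.58620689655172), 29) (np.float64(217.16071428571428), np.float64(201.55357142857144), 56)
B [ 0.54267195 -0.22947008] R [ 0.55960183 -0.26338442] Y [ 0.56151101 -0.24105914] chord 0.037905190513870216 expect 0.03800884354702377
C [ 0.53094958 -0.25650467] blue 66.55812822712234 red -13.501812210830142 ptr 26.811711543877852 0.03424274060317293
C [ 0.57132421 -0.23634984] blue 166.4981877891698 red -113.44187177287748 ptr -154.36392118356244 0.010884687068282375
cap (np.float64(230.47400611620796), np.float64(100.37308868501529), 327) [ 0.4669808  -0.17434985  0.032     ]
```

View pics/w1c.png

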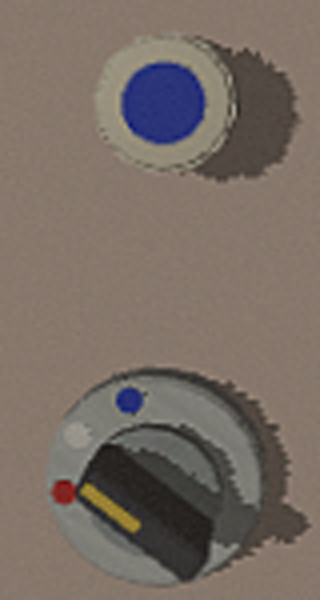

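Request:
{"fn": "move_arm", "kwargs": {
  "rows": [
    [0,0,1,0,0,-6.6,0],
    [0,0,1,0,0,-6.6,0],
    [0,0,1,0,0,-6.6,0],
    [0,0,1,0,0,-6.6,0],
    [0,0,1,0,0,-6.6,0],
    [0,0,1,0,0,-6.6,0],
    [0,0,1,0,0,-6.6,0],
    [0,0,1,0,0,-6.6,0],
    [0,0,0,0,0,0,0],
    [0,0,0,0,0,0,0],
    [0,0,0,0,0,0,0],
    [0,0,0,0,0,0,0]
  ]
}}

```text
time: 2.87
tool_pos: [0.551, -0.1744, 0.1714]
tool_rot: [0.001, -0.224, 0.975, -0.0]
contact_force: [-0.4, -0.6, -0.1]
gripper_width: 0.496
grasp_force: 0.0
```

```bash
cat >> h.py <<'E'
from scipy.spatial.transform import Rotation as Ro
def rel(X,yaw=None):
    s=manip.state();q=s['tool_rot'];R=Ro.from_quat([q[1],q[2],q[3],q[0]]).as_matrix()
    y=np.degrees(np.arctan2(R[1,1],R[0,1]))
    print('t',round(s['time'],2),'pos',s['tool_pos'].round(4),'F',s['contact_force'].round(1),'w',round(s['gripper_width'],3),'gf',round(s['grasp_force'],1),'ytool',y.round(1),'z',R[:,2].round(3),'q6',s['joint_pos'][5].round(2))
    print('shift cm',(R.T@(np.array(X)-s['tool_pos'])*100).round(2),'az',None if yaw is None else y-yaw)
E
python3 -c "
from h import *
rel([.5713,-.2363,.047],115.6)"
```

```text
t 2.87 pos [ 0.551  -0.1744  0.1714] F [-0.4 -0.6 -0.1] w 0.496 gf 0.0 ytool 115.9 z [ 0.001 -0.001 -1.   ] q6 -2.46
shift cm [ 0.88 -6.44 12.44] az 0.2723121912910358
```

Request:
{"fn": "move_arm", "kwargs": {
  "rows": [
    [0.3,-2.2,1.5,0,0,0,0],
    [0.3,-2.2,2,0,0,0,0],
    [0.28,-2.04,2,0,0,0,0],
    [0,0,2,0,0,0,0],
    [0,0,2,0,0,0,0],
    [0,0,1.5,0,0,0,0],
    [0,0,1.0,0,0,0,0],
    [0,0,0.44,0,0,0,0],
    [0,0,0,0,0,0,0],
    [0,0,0,0,0,0,0],
    [0,0,0,0,0,0,0]
  ]
}}

```text
time: 3.78
tool_pos: [0.5718, -0.2368, 0.0475]
tool_rot: [0.001, -0.224, 0.974, -0.001]
contact_force: [0.1, 0.5, 0.9]
gripper_width: 0.501
grasp_force: 0.0
```

```bash
python3 - <<'E'
from h import *
d=grab('wrist');cv2.imwrite('pics/w2.png',cv2.resize(d['img'][120:384,130:390],None,fx=2,fy=2))
rel([.5713,-.2363,.047],115.6)
E
```

```text
t 3.83 pos [ 0.5718 -0.2368  0.0476] F [-0.   0.7  0.4] w 0.5 gf 0.0 ytool 115.9 z [ 0.002 -0.001 -1.   ] q6 -2.54
shift cm [0.02 0.06 0.06] az 0.33986013807742665
```

View pics/w2.png

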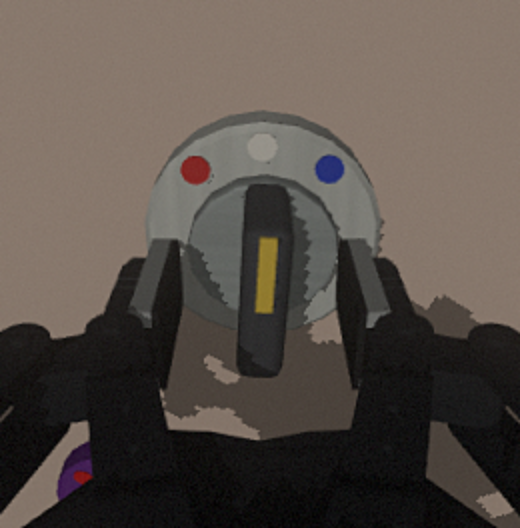

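The bar (268,280) sits between the pads, aligned and centred, with the pointer on the white mark. Next I close and turn it clockwise.

Request:
{"fn": "move_arm", "kwargs": {
  "rows": [
    [0,0,0,0,0,0,-1],
    [0,0,0,0,0,0,-1],
    [0,0,0,0,0,0,-1],
    [0,0,0,0,0,0,-1],
    [0,0,0,0,0,0,-1],
    [0,0,0,0,0,0,-1]
  ]
}}

```text
time: 4.33
tool_pos: [0.5709, -0.2362, 0.0468]
tool_rot: [-0.0, -0.224, 0.974, 0.0]
contact_force: [-3.4, 2.4, 5.5]
gripper_width: 0.127
grasp_force: 59.6
```

Request:
{"fn": "move_arm", "kwargs": {
  "rows": [
    [0,0,0,0,0,4,-1],
    [0,0,0,0,0,4,-1],
    [0,0,0,0,0,4,-1],
    [0,0,0,0,0,4,-1],
    [0,0,0,0,0,4,-1],
    [0,0,0,0,0,4,-1],
    [0,0,0,0,0,4,-1],
    [0,0,0,0,0,4,-1],
    [0,0,0,0,0,4,-1],
    [0,0,0,0,0,4,-1],
    [0,0,0,0,0,0.5,-1],
    [0,0,0,0,0,0,-1],
    [0,0,0,0,0,0,-1],
    [0,0,0,0,0,0,-1]
  ]
}}

```text
time: 5.5
tool_pos: [0.5708, -0.2361, 0.0468]
tool_rot: [-0.0, 0.127, 0.992, 0.0]
contact_force: [-2.0, 2.5, 6.3]
gripper_width: 0.127
grasp_force: 59.7
```

```bash
python3 - <<'E'
from h import *
rel([.5713,-.2363,.047],75.5)
E
```

```text
t 5.5 pos [ 0.5708 -0.2361  0.0468] F [-2.   2.5  6.3] w 0.127 gf 59.7 ytool 75.4 z [-0.     0.001 -1.   ] q6 -1.83
shift cm [-0.05 -0.01 -0.02] az -0.05617362269927639
```

Request:
{"fn": "move_arm", "kwargs": {
  "rows": [
    [0,0,0,0,0,0,0],
    [0,0,0,0,0,0,0],
    [0,0,0,0,0,0,0],
    [0,0,0,0,0,0,0],
    [0,0,-2,0,0,0,0],
    [0,0,-3,0,0,0,0],
    [0,0,-3,0,0,0,0],
    [0,0,-2,0,0,0,0.3],
    [0,0,0,0,0,0,0.3],
    [0,0,0,0,0,0,0.3],
    [0,0,0,0,0,0,0.3]
  ]
}}

```text
time: 6.42
tool_pos: [0.5702, -0.2361, 0.1448]
tool_rot: [-0.001, 0.127, 0.992, 0.0]
contact_force: [1.2, 0.3, -0.3]
gripper_width: 0.648
grasp_force: 0.0
```

```bash
python3 - <<'E'
from h import *
d=grab('wrist');H=cv2.cvtColor(d['img'],cv2.COLOR_BGR2HSV)
cv2.imwrite('pics/w3.png',d['img'])
p=proj(d,[.4665,-.1745,.032],True);print(p)
m=cv2.inRange(H,(105,100,50),(130,255,255));n,l,st,c=cv2.connectedComponentsWithStats(m)
for i in range(1,n):
    if st[i,4]>20:print(c[i],st[i,4],at(d,*c[i],.032,True),at(d,*c[i],.0145,True))
m=cv2.inRange(H,(15,130,50),(35,255,255));n,l,st,c=cv2.connectedComponentsWithStats(m)
for i in range(1,n):
    if st[i,4]>20:
        P=at(d,*c[i],.052,True);print('yel',c[i],st[i,4],P,np.degrees(np.arctan2(P[1]+.2361,P[0]-.571)))
rel([.4665,-.1745,.022])
E
```

```text
[302.14287475  55.7259737 ]
[302.74524158  55.95168375] 683 [ 0.46677792 -0.17407876  0.032     ] [ 0.4650208  -0.17103425  0.0145    ]
[258.95588235 158.70588235] 68 [ 0.53912197 -0.22820213  0.032     ] [ 0.54270671 -0.22915406  0.0145    ]
[303.93181818 289.27272727] 44 [ 0.67621265 -0.21773069  0.032     ] [ 0.6899201  -0.21790942  0.0145    ]
[164.16 353.1 ] 50 [ 0.73914522 -0.40048342  0.032     ] [ 0.75749958 -0.41415651  0.0145    ]
yel [259.5170068 192.8707483] 147 [ 0.56110023 -0.23343565  0.052     ] 164.93678333946502
yel [294.96875  333.203125] 64 [ 0.71500554 -0.23621347  0.052     ] -0.04514558199603311
t 6.47 pos [ 0.5698 -0.2359  0.144 ] F [-0.5  0.5  0.2] w 0.651 gf 0.0 ytool 75.4 z [-0.003  0.001 -1.   ] q6 -1.83
shift cm [11.51  3.33 12.24] az None
```

View pics/w3.png

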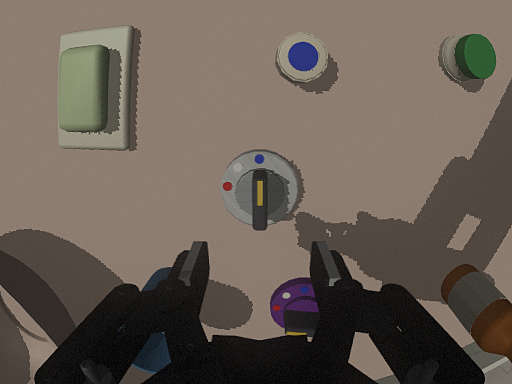

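The selector pointer now stands at the blue dot: dot (259,159), pointer (260,193). The cap is at (303,56). Next I grasp the cap.

Request:
{"fn": "move_arm", "kwargs": {
  "rows": [
    [2.3,0.68,0,0,0,0,0.3],
    [2.3,0.68,0,0,0,0,0.3],
    [2.3,0.68,0,0,0,0,0.3],
    [2.3,0.66,0,0,0,0,0.3],
    [2.28,0.65,2,0,0,0,0.3],
    [0,0,2.2,0,0,0,0.3],
    [0,0,2,0,0,0,0.3],
    [0,0,2,0,0,0,0.3],
    [0,0,2,0,0,0,0.3],
    [0,0,1.3,0,0,0,0.3],
    [0,0,0.7,0,0,0,0.3],
    [0,0,0,0,0,0,0.3],
    [0,0,0,0,0,0,-1],
    [0,0,0,0,0,0,-1],
    [0,0,0,0,0,0,-1],
    [0,0,0,0,0,0,-1],
    [0,0,0,0,0,0,-1],
    [0,0,0,0,0,0,-1]
  ]
}}

```text
time: 7.97
tool_pos: [0.4683, -0.1752, 0.0243]
tool_rot: [0.0, 0.127, 0.992, -0.0]
contact_force: [-0.5, -0.2, -0.7]
gripper_width: 0.456
grasp_force: 60.2
```

```bash
python3 - <<'E'
from h import *
rel([.4667,-.1742,.022])
E
```

```text
t 7.97 pos [ 0.4683 -0.1752  0.0243] F [-0.5 -0.2 -0.7] w 0.456 gf 60.2 ytool 75.4 z [ 0.001 -0.    -1.   ] q6 -1.82
shift cm [0.18 0.05 0.23] az None
```

Request:
{"fn": "move_arm", "kwargs": {
  "rows": [
    [0,0,-1,0,0,0,-1],
    [0,0,-3,0,0,0,-1],
    [0,0,-3,0,0,0,-1],
    [0,0,-3,0,0,0,-1],
    [0,0,-3,0,0,0,-1],
    [-0.5,2.8,0,0,0,0,-1],
    [-0.5,2.8,0,0,0,0,-1],
    [-0.5,2.8,0,0,0,0,-1],
    [-0.5,2.8,0,0,0,0,-1],
    [-0.5,2.8,0,0,0,0,-1],
    [-0.5,2.8,0,0,0,0,-1],
    [-0.5,2.8,0,0,0,0,-1],
    [-0.5,2.8,0,0,0,0,-1],
    [-0.5,2.8,0,0,0,0,-1],
    [-0.5,2.8,0,0,0,0,-1],
    [-0.5,2.8,0,0,0,0,-1],
    [-0.5,2.8,0,0,0,0,-1],
    [-0.5,2.8,0,0,0,0,-1],
    [-0.5,2.8,0,0,0,0,-1],
    [0,0,0,0,0,0,-1]
  ]
}}

```text
time: 9.63
tool_pos: [0.6356, 0.1908, 0.155]
tool_rot: [0.001, 0.125, 0.992, 0.001]
contact_force: [-0.0, -0.3, 0.5]
gripper_width: 0.453
grasp_force: 60.6
```

Request:
{"fn": "move_arm", "kwargs": {
  "rows": [
    [0,0,0,0,0,0,-1],
    [0,0,0,0,0,0,-1],
    [0,0,0,0,0,0,-1]
  ]
}}

```text
time: 9.88
tool_pos: [0.634, 0.1859, 0.1541]
tool_rot: [-0.0, 0.127, 0.992, -0.0]
contact_force: [-0.8, -0.1, -1.0]
gripper_width: 0.455
grasp_force: 60.6
```

```bash
python3 - <<'E'
from h import *
d=grab('wrist','w4.png');grab('top');grab('side')
H=cv2.cvtColor(d['img'],cv2.COLOR_BGR2HSV)
p=proj(d,[.6065,.195,.057],True);print(p)
m=cv2.inRange(H,(12,110,50),(32,255,255));n,l,st,c=cv2.connectedComponentsWithStats(m)
for i in range(1,n):
    if st[i,4]>20 and np.hypot(*(c[i]-p))<60:print('brass',c[i],st[i],at(d,*c[i],.057,True),at(d,*c[i],.052,True))
rel([.606,.195,.1])
E
```

```text
[261.71023948 166.84893105]
brass [277.26896552 164.4       ] [268 153  20  22 290] [0.60759754 0.20698532 0.057     ] [0.60880316 0.20698825 0.052     ]
t 10.03 pos [0.6342 0.1858 0.1541] F [ 0.1  0.1 -1. ] w 0.454 gf 60.6 ytool 75.4 z [-0. -0. -1.] q6 -1.14
shift cm [2.96 0.18 5.41] az None
```

View pics/w4.png

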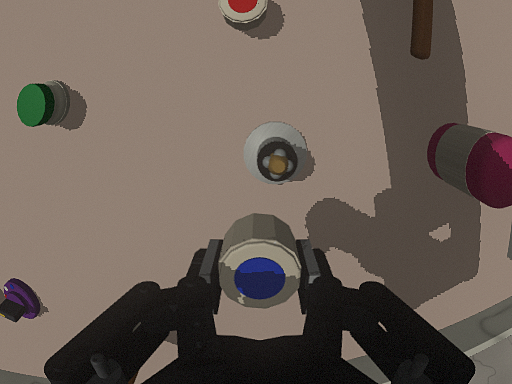

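```bash
python3 - <<'E'
from h import *
d=np.load('wrist.npz');I=d['img'];H=cv2.cvtColor(I,cv2.COLOR_BGR2HSV)
def fit(mask,z,near,name,fish=True):
    n,l,st,c=cv2.connectedComponentsWithStats(mask)
    i=min([k for k in range(1,n) if st[k,4]>60],key=lambda k:np.hypot(*(c[k]-near)))
    cn=max(cv2.findContours((l==i).astype(np.uint8),0,1)[0],key=len)
    h=cv2.convexHull(cn)[:,0]
    P=np.array([at(d,u+0.,v+0.,z,fish)[:2] for u,v in h])
    (x,y),r=cv2.minEnclosingCircle((P*1000).astype(np.float32))
    A=np.c_[2*P,np.ones(len(P))];s=np.linalg.lstsq(A,(P**2).sum(1),rcond=None)[0];R=np.sqrt(s[2]+s[0]**2+s[1]**2)
    print(name,st[i],'lsq',s[:2].round(4),'dia',(2*R*1000).round(1),'enc',round(x,1),round(y,1),round(2*r,1))
sub=lambda m,b:cv2.bitwise_and(m,cv2.rectangle(np.zeros_like(m),b[:2],b[2:],255,-1))
fit(sub(cv2.inRange(H,(0,0,0),(180,255,62)),(250,130,305,186)),.040,(278,152),'seal')
fit(sub(cv2.inRange(H,(12,110,50),(32,255,255)),(250,130,305,186)),.054,(277,164),'brass')
b=cv2.inRange(H,(105,100,50),(130,255,255))
fit(b,float(manip.state()['tool_pos'][2])+.0077,(260,278),'disc')
print(manip.state()['tool_pos'])
i=cv2.resize(I[110:200,230:330],None,fx=6,fy=6,interpolation=cv2.INTER_CUBIC);cv2.imwrite('pics/w4c.png',i)
# overlay prediction check for top/side
for n in('top','side'):
    e=np.load(n+'.npz');print(n,[proj(e,[.607,.205,z]).round(1) for z in(.0,.057)])
E
```

```text
seal [257 141  41  40 746] lsq [0.6088 0.2076] dia 33.4 enc 608.6 207.5 34.2
brass [268 153  20  22 290] lsq [0.6075 0.2071] dia 16.7 enc 607.4 207.5 18.1
disc [ 234  257   51   42 1652] lsq [0.6337 0.1861] dia 24.1 enc 633.7 186.1 24.4
[0.63415624 0.18581433 0.15407158]
top [array([171.9, 191.1]), array([168.4, 186.7])]
side [array([247.2, 182.1]), array([247. , 170.1])]
```

View pics/w4c.png

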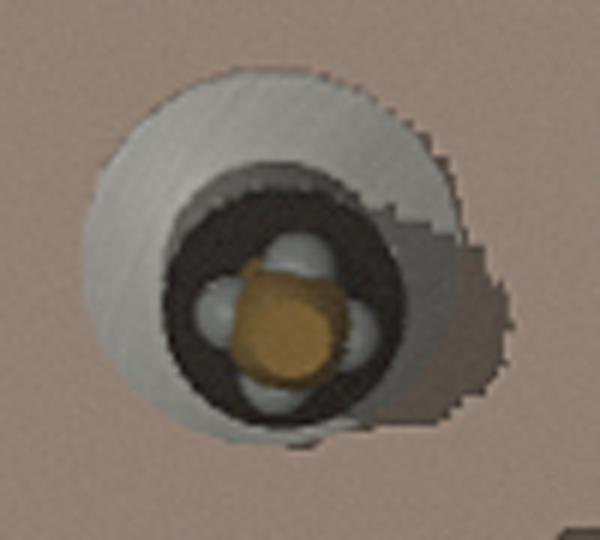

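The tap stud tip is at (278.5,167) and the seal circle is centred at about (278,160), which puts the axis at about (0.609, 0.2077). The cap sits centred in the gripper (blue disc at (260,278)). Next I move over the stud, to just above its tip.

```bash
python3 - <<'E'
from h import *
d=np.load('wrist.npz');print(at(d,278.5,166.7,.057,True))
rel([.6093,.2075,.090],75.4)
E
```

```text
[0.60958954 0.20747244 0.057     ]
t 10.03 pos [0.6342 0.1858 0.1541] F [ 0.1  0.1 -1. ] w 0.454 gf 60.6 ytool 75.4 z [-0. -0. -1.] q6 -1.14
shift cm [2.95 1.47 6.41] az -0.026972426543252936
```

Request:
{"fn": "move_arm", "kwargs": {
  "rows": [
    [1.0,0.5,0,0,0,0,-1],
    [1.0,0.5,0,0,0,0,-1],
    [0.95,0.47,1,0,0,0,-1],
    [0,0,1.5,0,0,0,-1],
    [0,0,1.5,0,0,0,-1],
    [0,0,1.5,0,0,0,-1],
    [0,0,0.9,0,0,0,-1],
    [0,0,0,0,0,0,-1],
    [0,0,0,0,0,0,-1],
    [0,0,0,0,0,0,-1]
  ]
}}

```text
time: 10.87
tool_pos: [0.6102, 0.2083, 0.0902]
tool_rot: [0.0, 0.127, 0.992, 0.0]
contact_force: [-0.1, -0.2, -0.1]
gripper_width: 0.459
grasp_force: 60.6
```

```bash
python3 - <<'E'
from h import *
rel([.6094,.2075,.0763],75.4)
d=grab('wrist');e=grab('side')
b=cv2.inRange(cv2.cvtColor(d['img'],cv2.COLOR_BGR2HSV),(105,100,50),(130,255,255));n,l,st,c=cv2.connectedComponentsWithStats(b)
i=1+st[1:,4].argmax();print(at(d,*c[i],float(manip.state()['tool_pos'][2])+.0077,True))
E
```

```text
t 10.87 pos [0.6102 0.2083 0.0902] F [-0.1 -0.2 -0.1] w 0.459 gf 60.6 ytool 75.4 z [ 0.001  0.    -1.   ] q6 -1.1
shift cm [ 0.06 -0.1   1.39] az 0.0209280944833381
[0.60863674 0.2087705  0.09879224]
```

Request:
{"fn": "move_arm", "kwargs": {
  "rows": [
    [0,-0.08,0.3,0,0,0,-1],
    [0,0,0.3,0,0,0,-1],
    [0,0,0.3,0,0,0,-1],
    [0,0,0.2,0,0,0,-1],
    [0,0,0,0,0,0,-1],
    [0,0,0,0,0,0,-1]
  ]
}}

```text
time: 11.47
tool_pos: [0.6091, 0.2076, 0.0785]
tool_rot: [-0.0, 0.127, 0.992, -0.0]
contact_force: [0.4, 0.7, -0.9]
gripper_width: 0.456
grasp_force: 60.6
```

```bash
python3 - <<'E'
from h import *
rel([.6094,.2075,.0763],75.4)
E
```

```text
t 11.47 pos [0.6091 0.2076 0.0785] F [ 0.4  0.7 -0.9] w 0.456 gf 60.6 ytool 75.4 z [-0.001 -0.    -1.   ] q6 -1.1
shift cm [-0.03 -0.    0.22] az 0.04003729709644688
```

Request:
{"fn": "move_arm", "kwargs": {
  "rows": [
    [0,0,0.15,0,0,0,-1],
    [0,0,0.15,0,0,0,-1],
    [0,0,0,0,0,0,-1],
    [0,0,0,0,0,0,-1]
  ]
}}

```text
time: 11.8
tool_pos: [0.6095, 0.2076, 0.0761]
tool_rot: [0.0, 0.127, 0.992, 0.0]
contact_force: [0.9, 0.2, -0.0]
gripper_width: 0.458
grasp_force: 60.7
```

Request:
{"fn": "move_arm", "kwargs": {
  "rows": [
    [0,0,0.15,0,0,0,-1],
    [0,0,0.15,0,0,0,-1],
    [0,0,0,0,0,0,-1],
    [0,0,0,0,0,0,-1]
  ]
}}

```text
time: 12.13
tool_pos: [0.6103, 0.2074, 0.0747]
tool_rot: [0.001, 0.127, 0.992, -0.0]
contact_force: [-1.7, -2.2, 6.1]
gripper_width: 0.454
grasp_force: 61.4
```

Request:
{"fn": "move_arm", "kwargs": {
  "rows": [
    [0,0,0.15,0,0,0,-1],
    [0,0,0.15,0,0,0,-1],
    [0,0,0,0,0,0,-1],
    [0,0,0,0,0,0,-1]
  ]
}}

```text
time: 12.47
tool_pos: [0.6104, 0.2076, 0.0719]
tool_rot: [0.001, 0.127, 0.992, 0.0]
contact_force: [-0.1, -1.8, 3.6]
gripper_width: 0.46
grasp_force: 61.0
```

Request:
{"fn": "move_arm", "kwargs": {
  "rows": [
    [0,0,0.15,0,0,0,-1],
    [0,0,0.15,0,0,0,-1],
    [0,0,0,0,0,0,-1],
    [0,0,0,0,0,0,-1]
  ]
}}

```text
time: 12.8
tool_pos: [0.6088, 0.2074, 0.0655]
tool_rot: [-0.0, 0.127, 0.992, -0.0]
contact_force: [2.8, -1.0, -4.7]
gripper_width: 0.456
grasp_force: 60.7
```

Request:
{"fn": "move_arm", "kwargs": {
  "rows": [
    [0,0,0.15,0,0,0,-1],
    [0,0,0.15,0,0,0,-1],
    [0,0,0,0,0,0,-1],
    [0,0,0,0,0,0,-1]
  ]
}}

```text
time: 13.13
tool_pos: [0.6092, 0.2078, 0.064]
tool_rot: [-0.0, 0.127, 0.992, 0.0]
contact_force: [-0.2, 0.2, -0.3]
gripper_width: 0.452
grasp_force: 61.1
```

Request:
{"fn": "move_arm", "kwargs": {
  "rows": [
    [0,0,0.1,0,0,0,-1],
    [0,0,0.1,0,0,0,-1],
    [0,0,0,0,0,0,-1],
    [0,0,0,0,0,0,-1]
  ]
}}

```text
time: 13.47
tool_pos: [0.6093, 0.2078, 0.0629]
tool_rot: [-0.0, 0.127, 0.992, 0.0]
contact_force: [-2.6, -0.7, 5.0]
gripper_width: 0.456
grasp_force: 61.5
```

It snapped: the force dropped and the cap is now on the seal. I push further.

Request:
{"fn": "move_arm", "kwargs": {
  "rows": [
    [0,0,0.1,0,0,0,-1],
    [0,0,0,0,0,0,-1],
    [0,0,0,0,0,0,-1],
    [0,0,0,0,0,0,-1],
    [0,0,0,0,0,0,-1]
  ]
}}

```text
time: 13.88
tool_pos: [0.6094, 0.2078, 0.0624]
tool_rot: [-0.0, 0.127, 0.992, 0.0]
contact_force: [-3.7, -1.5, 7.1]
gripper_width: 0.456
grasp_force: 61.7
```

Request:
{"fn": "move_arm", "kwargs": {
  "rows": [
    [0,0,0.05,0,0,0,-1],
    [0,0,0,0,0,0,-1],
    [0,0,0,0,0,0,-1],
    [0,0,0,0,0,0,-1],
    [0,0,0,0,0,0,-1],
    [0,0,0,0,0,0,-1]
  ]
}}

```text
time: 14.38
tool_pos: [0.6095, 0.2078, 0.0621]
tool_rot: [-0.0, 0.127, 0.992, 0.0]
contact_force: [-4.3, -0.4, 8.4]
gripper_width: 0.457
grasp_force: 61.8
```

Request:
{"fn": "move_arm", "kwargs": {
  "rows": [
    [0,0,0.12,0,0,0,-1],
    [0,0,0,0,0,0,-1],
    [0,0,0,0,0,0,-1],
    [0,0,0,0,0,0,-1],
    [0,0,0,0,0,0,-1],
    [0,0,0,0,0,0,-1],
    [0,0,0,0,0,0,-1],
    [0,0,0,0,0,0,-1]
  ]
}}

```text
time: 15.05
tool_pos: [0.6096, 0.2078, 0.0616]
tool_rot: [-0.0, 0.127, 0.992, 0.0]
contact_force: [-6.2, -1.2, 10.6]
gripper_width: 0.455
grasp_force: 62.2
```

```bash
python3 - <<'E'
from h import *
d=grab('side');t=grab('top');rel([.609,.2076,.062])
z=lambda im,u,v,r:cv2.resize(im[v-r:v+r,u-r:u+r],(390,390),interpolation=cv2.INTER_CUBIC)
cv2.imwrite('pics/fin.png',np.hstack([z(d['img'],248,178,32),z(d['img'],264,283,20)]))
E
```

```text
t 15.15 pos [0.6096 0.2079 0.0616] F [-4.8 -0.8 10.9] w 0.454 gf 62.2 ytool 75.5 z [-0.  0. -1.] q6 -1.1
shift cm [ 0.05 -0.04 -0.04] az None
```

View pics/fin.png

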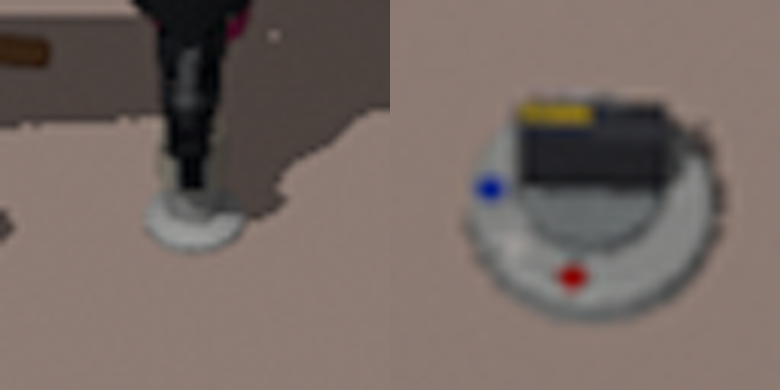

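The cap is held on the tap at (190,185) in the left panel, with 10.9 N pressing it down. In the right panel the pointer faces the blue dot (490,188). I'm handing it in.

```bash
python3 -c "
from h import *
print(manip.job_done());rel([.609,.2076,.062])"
```

```text
the job is handed in; nothing more can be done
None
the job is handed in; nothing more can be done
```

I handed the job in with the selector on blue and the blue-spot cap snapped onto the stud, the gripper pressing it down at about 11 N; no verdict came back, and I did not re-measure the bystanders.

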